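Pump resin into the mixing cup and hold the cup out level

ROBOT

A 6-joint arm with a two-finger parallel gripper is mounted at the origin on the work surface. World frame = base frame: x ahead of the robot, y to its left, z up, the work surface at z = 0. Lengths are in mm, angles in rad, forces in N, time in s.
With the tool pointing down it reaches from about 350 to 775 mm from the base axis. Payload 7.3 kg.
Tool frame: the origin (TCP) lies midway between the tips of the shut fingers; the grasp point (between the pads) lies 19 mm behind it (bot.tcp_to_grasp is the distance from the TCP to the grasp point, in mm); z points along the fingers, y is the line along which they close (so a half turn about z gives the same grasp; the last joint's range is limited). The gripper opens to 92 mm and grips with 3 to 60 N. Pads are 19 mm wide; open, the fingers measure 130 mm over their backs; the gripper's body (75 mm by 190 mm) begins 47 mm behind the grasp point.
Start: joints at [-1.366, 0.342, 1.524, -0, 1.275, -0.146], TCP at [180.439, -493.038, 226.741] pointing down, gripper open.
Joint ranges: [-2.53, 2.53], [-0.77, 2.02], [0.04, 2.7], [-1, 4.14], [0.28, 2.66], [-3.11, 3.11]. Speed limits (rad/s): [2.57, 2.57, 3.14, 3.14, 3.14, 3.14].

INTERFACE

Orientations are given as [roll, pitch, yaw] about the fixed x, y, z axes, in that order (R = Rz(yaw) Ry(pitch) Rx(roll)).
In Python, from plant import bot, viewer gives the robot as it stands. The module is installed in compiled form; this text tells all that it offers.
- The arm moves only by the shell command python3 -m handwheel 'ROWS'. ROWS is text: rows parted by semicolons, each of 7 numbers parted by spaces: the shift along the tool's x, y, z scaled (see below), then the turn, a rotation vector about the tool's x, y, z scaled (see below), then the opening, from -1 (shut) to 1 (fully open), so that 0 is half open. In form: tx ty tz rx ry rz gripper; .... A call has 1 to 8 rows; each row is the pose to reach, as a shift and turn from the pose commanded when the call began, along the tool's axes at that moment, turning the shorter way round; what a row does not reach only later rows make up. The controller multiplies each number of a shift by 10 cm and each number of a turn by pi rad. A row lasts 1/12 s, in which the tool goes at most 41.7 mm and 7.16 degrees, less where a joint would pass 70% of its speed; a pose out of reach is approached as far as the arm can. A call with a number of a shift or a turn outside -1 to 1 is refused whole. A call with a gripper value outside its range is refused whole. The fingers move at their own pace and stop on an object; the grip force is fixed at half the most. Time passes only in rows, so rows that repeat a pose let the fingers close. It gives the time, the measured TCP pose, the force, the opening and the grip force at its end, in the units of the state.
- bot.get_obs(): the state, without advancing time (a new reading comes with each control period).
- viewer.capture(name): name is "scene" or "top" or "wrist"; returns a dict with "frame" (420x560x3 uint8, red, green, blue), "fov_y" (degrees; the focal length in pixels is half the picture's height over the tangent of half this angle, whatever the lens; pixels are square), "cx", "cy" (the principal point, pixels), "T" (4x4, takes a point from camera to world coordinates). Camera axes: x right, y down, z forward; pixel columns grow to the right and rows downward; lengths in mm; the calibration is good to about 2 mm. A picture is of the moment at which its call begins. There is no depth.
- bot.close_job(): hands the job in; it is judged then, once.
Trained networks look in a picture, given as the dict that the camera call returned (one of the last four; its "shot" number tells which), for a name from the list of things; names that differ only in an ending like _2 or _b are one class to them, and where a whole thing is asked for, a point or a joint stands for the part that bears it (a point fixed in the world has none). Each returns a list of dicts, best first, with "score" (0 to 1); they miss things now and then, are a little off and sometimes report something else, mostly with a low value. They report only what shows in the picture. A call takes as long as a camera call. They do not tell look-alikes from the thing itself.
- viewer.recognise(target, picture): "centre" ([column, row] in pixels, amid what is visible of it).
- viewer.cut_out(target, picture): "pixels" (420x560 bool, what is visible of it) and "centre" ([column, row] in pixels, amid what is visible of it).
The state is a dict: "time": time; "joint_positions": joint angles; "dq": joint speeds; "tau": joint torques, N m; "tool_pos": TCP position; "tcp_rot": TCP orientation; "contact_force": force on the tool from outside, world axes, zero at the start; "moment": the same for the moment, N m; "grip_width": finger opening in mm; "finger_force": force on a finger pad.
Only numpy, scipy, OpenCV 4.12 (cv2) and the standard library are available. Lean on these libraries where they do the work, as an engineer would, in place of code of your own. Each camera call takes 0.05 s, during which the arm holds its last target. There are 200 camera calls.

TASK

Give the blue mixing cup a full stroke of resin: with the cup left standing under the spout of the amber bottle, press that pump's head all the way down and let it rise again. Then take the cup by its handle, lift it, bring it right out from under the spout and hold it level and still about 10 cm above the bench, ready for me to take: do not put it down or let go, finish while holding it. Keep the cup upright throughout, do not pump the hardener (white bottle), and leave the putty knife, the tape roll and the loose cut piece where they lie.

Things in the scene. Friction and masses are not known exactly. Their poses are not given: they have to be found in the camera images.
- resin_pump_top (a point): Centre of the flat top of the white press head of the plunger pump on the amber bottle (head 36 mm across, 14 mm high; bottle 68 mm across, standing fixed on a white drip board with a plywood upright behind it). With the pump up it is 208 mm above the bench. Its x axis points from the spout's mouth to the bottle, so the spout runs 88 mm along its -x; z up. It sinks as the pump is pressed.
- resin_pump_mouth (a point): Mouth of that pump's white spout (11 mm thick, bent down at its end): 88 mm from the press head's centre and 178 mm above the bench with the pump up. It sinks with the head.
- resin_pump (a joint): Travel of the amber bottle's pump in m: 0 up, 0.018 all the way down against a hard stop. Sprung: about 4 N starts it, about 10 N holds it fully down, and it rises by itself when let go.
- resin_stand: The fixed stand with the amber bottle. Origin on the bench, under the bottle's axis; the spout points along its -x. White drip board 8 mm thick, 112 mm wide, from 75 mm behind the bottle's axis to 160 mm in front of it (along -x); upright 126 mm high behind the bottle (x = 39 to 51 mm). Screwed down, does not move.
- hardener_pump_top (a point): Centre of the flat top of the black press head of the plunger pump on the white bottle (head 36 mm across, 14 mm high; bottle 68 mm across, standing fixed on a white drip board with a plywood upright behind it). With the pump up it is 208 mm above the bench. Its x axis points from the spout's mouth to the bottle, so the spout runs 88 mm along its -x; z up. It sinks as the pump is pressed.
- hardener_pump_mouth (a point): Mouth of that pump's black spout (11 mm thick, bent down at its end): 88 mm from the press head's centre and 178 mm above the bench with the pump up. It sinks with the head.
- hardener_pump (a joint): Travel of the white bottle's pump in m: 0 up, 0.018 all the way down against a hard stop. Sprung: about 4 N starts it, about 10 N holds it fully down, and it rises by itself when let go.
- hardener_stand: The fixed stand with the white bottle. Origin on the bench, under the bottle's axis; the spout points along its -x. White drip board 8 mm thick, 112 mm wide, from 75 mm behind the bottle's axis to 160 mm in front of it (along -x); upright 126 mm high behind the bottle (x = 39 to 51 mm). Screwed down, does not move.
- cup_middle (a point): The blue plastic mixing cup, at the middle of its bowl, on its axis and 30 mm above its underside (half-way up). Bowl 80 mm across at the rim, 68 mm at the foot, 60 mm high, open at the top, wall 3 mm, 110 to 200 g in all. At the start it stands upright on the amber bottle's drip board, roughly under that spout. Its z axis is the cup's upright axis; its handle points along its -x.
- cup_handle (a point): Middle of the cup's straight level handle: a bar 16 mm wide and 14 mm deep, from the rim to 133 mm from the cup's axis. This point is 85 mm from the cup's axis along the cup's -x and 50 mm above the cup's underside (58 mm above the bench at the start), at the centre of the bar's section. x runs along the bar towards the cup, y across it, z up. The weight lies about 75 mm from here, in the bowl.
- cup: The same cup, origin at the centre of its underside, axes as for its middle.
- putty_knife: Putty knife lying on the bench, 210 mm long, black handle 20 mm thick, steel blade 65 mm wide. Origin at its middle on the bench; x runs from the handle to the blade. To be left alone.
- tape_roll: Roll of yellow tape lying flat, 100 mm across, 25 mm high. Origin at the centre of its underside. To be left alone.
- cut_piece: Loose white cut stone piece with wavy edges, about 120 x 45 mm, 12 mm thick. Origin at the middle of its underside. To be left alone.
Things that resemble listed ones, but are neither listed nor needed, are in the scene too. Of the things like the cup, leave any that is red; of the rest the smaller one is meant.

How it is judged:
By the outcome, as a careful person would: the job done as asked, in the order asked, and still so for the second after the job is handed in, while the arm keeps its last pose, push and grip.
It also fails if it takes over 45 s, if anything falls off the work surface, if the arm or the gripper's body presses on something with over 40 N, if the wrist force passes 120 N, or if a joint passes its speed limit or range.

## Working session

There is one attempt and no reset: what is moved stays moved. The work goes in short steps, Python scripts to look and compute and a shell command to move; the robot and the scene stay as the last step left them, time stands still between calls to the robot, and variables do not carry over. Pictures are saved under pics/ and viewed, at most 10 in all, crops included, and the job is handed in when it is done.

```bash
mkdir -p pics
cat > h.py <<'E'
import numpy as np, cv2
from plant import bot, viewer
from scipy.spatial.transform import Rotation as R
def save(p,n): cv2.imwrite(f'pics/{n}.png',cv2.cvtColor(p['frame'],cv2.COLOR_RGB2BGR))
def foc(p): return p['frame'].shape[0]/2/np.tan(np.radians(p['fov_y'])/2)
def ray(p,px):
    f=foc(p); d=np.array([(px[0]-p['cx'])/f,(px[1]-p['cy'])/f,1]); T=np.array(p['T'])
    d=T[:3,:3]@d; return T[:3,3],d/np.linalg.norm(d)
def onz(p,px,z):
    o,d=ray(p,px); return o+d*(z-o[2])/d[2]
def proj(p,X):
    T=np.array(p['T']); c=T[:3,:3].T@(np.array(X,float)-T[:3,3]); f=foc(p)
    return np.array([p['cx']+f*c[0]/c[2],p['cy']+f*c[1]/c[2]])
E
python3 - <<'E'
from h import *
Z={'resin_pump_top':208,'resin_pump_mouth':178,'hardener_pump_top':208,'cup_middle':38,'cup_handle':58,'cup':38,'resin_stand':60,'putty_knife':10,'tape_roll':12,'cut_piece':6}
for c in ['scene','top']:
    p=viewer.capture(c); save(p,c); print(c,np.round(p['T'],2).tolist(),foc(p),p['cx'],p['cy'])
    for k,z in Z.items():
        for r in viewer.recognise(k,p)[:4]: print(k,round(r['score'],2),np.round(r['centre']),np.round(onz(p,r['centre'],z)))
print(bot.get_obs())
E
```

```text
scene [[-0.17, 0.71, -0.69, 1408.7], [0.98, 0.12, -0.13, 166.79], [-0.01, -0.7, -0.72, 1092.84], [0.0, 0.0, 0.0, 1.0]] 407.2154104230356 275.5535808215556 211.02019680175889
resin_pump_top 0.67 [147. 214.] [ 633. -373.  208.]
resin_pump_top 0.53 [190. 230.] [ 674. -222.  208.]
resin_pump_mouth 0.62 [189. 228.] [ 641. -241.  178.]
hardener_pump_top 0.55 [324. 233.] [622. 162. 208.]
cup_middle 0.96 [251. 194.] [ 321. -129.   38.]
cup_middle 0.79 [195. 172.] [ 232. -375.   38.]
cup_middle 0.67 [408. 256.] [528. 442.  38.]
cup_middle 0.64 [203. 236.] [ 552. -244.   38.]
cup_handle 0.81 [193. 172.] [ 254. -373.   58.]
cup_handle 0.78 [208. 235.] [ 563. -221.   58.]
cup_handle 0.68 [252. 190.] [ 320. -124.   58.]
cup 0.78 [196. 172.] [ 234. -372.   38.]
cup 0.71 [204. 239.] [ 566. -237.   38.]
cup 0.69 [252. 195.] [ 326. -125.   38.]
cup 0.6 [325. 231.] [464. 164.  38.]
resin_stand 0.97 [196. 262.] [ 681. -226.   60.]
putty_knife 0.79 [411. 253.] [487. 458.  10.]
tape_roll 0.62 [152. 222.] [ 497. -460.   12.]
tape_roll 0.37 [204. 238.] [ 543. -247.   12.]
cut_piece 0.58 [264. 297.] [737.  
[... 1186 characters left out ...]
, 'joint_positions': array([-1.36597050e+00,  3.41989006e-01,  1.52412322e+00,  1.88550578e-05,
        1.27537678e+00, -1.45988593e-01]), 'dq': array([-4.48327500e-04, -5.05264090e-04, -7.21802987e-04,  1.29135932e-04,
        6.48110302e-04, -2.26449441e-05]), 'tau': array([ 1.15515682e-04, -4.31140065e+01, -2.44482028e+01,  7.17761647e-02,
        4.81522561e-02, -1.39793286e-05]), 'tool_pos': array([ 180.45823318, -493.02820603,  226.7380991 ]), 'tcp_rot': array([ 3.14148749e+00, -2.76968051e-06,  3.50808927e-01]), 'contact_force': array([ 0.11290051,  0.58174056, -0.14079056]), 'moment': array([-0.01104406,  0.04779005, -0.01200872]), 'finger_force': 0.0, 'grip_width': 91.9762978919995}
```

View pictures.

Run:
```python
import cv2
a=cv2.imread('pics/scene.png')[130:340,100:460]; b=cv2.imread('pics/top.png')[90:330,180:480]
cv2.imwrite('pics/s2.png',cv2.resize(a,None,fx=2.2,fy=2.2,interpolation=3)); cv2.imwrite('pics/t2.png',cv2.resize(b,None,fx=2.4,fy=2.4,interpolation=3))
```

```text
(no output)
```

View pics/s2.png

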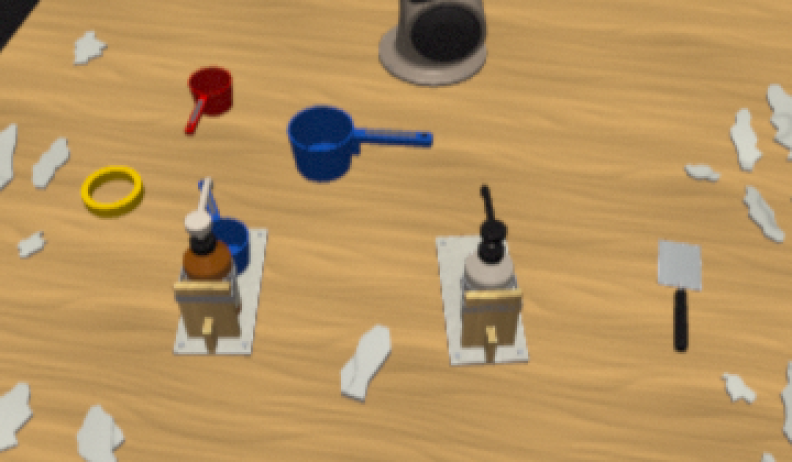

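View pics/t2.png

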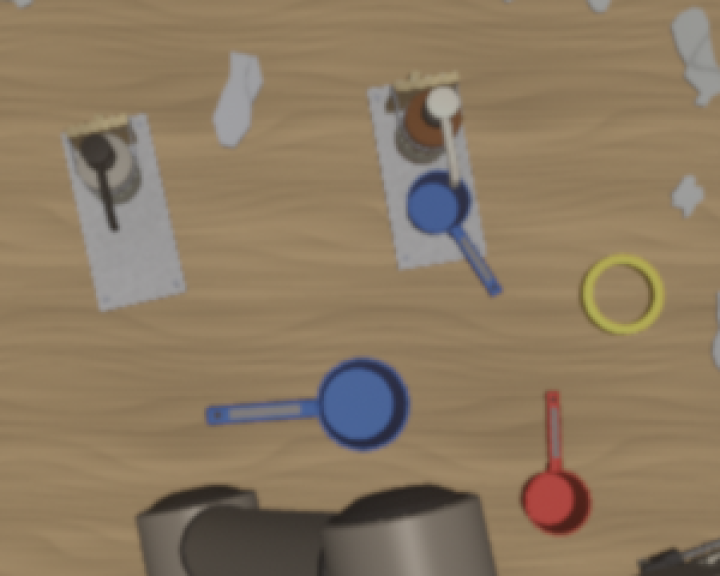

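The cup beside the amber bottle at s2 (230,240) / t2 (438,202) is the smaller blue one and the one meant. Its handle points to t2 (495,292). The resin head is at t2 (442,102) and its mouth at (455,187). The larger blue pot and the red one are decoys.

```bash
cat >> h.py <<'E'
def rows(P,yaw):
    "shift/turn from the current commanded pose to TCP P pointing down with yaw (in move units)"
    o=bot.get_obs(); R0=R.from_euler('xyz',o['tcp_rot']); R1=R.from_euler('xyz',[np.pi,0,yaw])
    return np.round(R0.inv().apply(np.array(P)-o['tool_pos'])/100,3), np.round((R0.inv()*R1).as_rotvec()/np.pi,4)
def tri(pairs):
    A=np.zeros((3,3));b=np.zeros(3)
    for p,px in pairs:
        o,d=ray(p,px);M=np.eye(3)-np.outer(d,d);A+=M;b+=M@o
    return np.linalg.solve(A,b)
E
python3 - <<'E'
from h import *
p=viewer.capture('top'); s=viewer.capture('scene')
f=lambda u,v:(u/2.4+180,v/2.4+90)
h=onz(p,f(442,102),208);m=onz(p,f(455,187),178);c=onz(p,f(438,202),68);e=onz(p,f(495,292),58)
print(h,m,np.linalg.norm((h-m)[:2]),c,e,np.linalg.norm((c-e)[:2]))
print(tri([(p,f(442,102)),(s,(190,229))]), onz(s,(190,229),208))
print(np.array(bot.get_obs()['tcp_rot']))
d=h-m; yaw=np.arctan2(d[1],d[0]); print(yaw)
print(rows([h[0]-110,h[1],330],0.35),rows([h[0]-110,h[1],330],yaw))
w=viewer.capture('wrist'); o=bot.get_obs()
print(np.round(np.linalg.inv(np.vstack([np.c_[R.from_euler('xyz',o['tcp_rot']).as_matrix(),o['tool_pos']],[0,0,0,1]]))@w['T'],2),foc(w))
E
```

```text
[ 673.36422006 -223.20739853  208.        ] [ 582.73065021 -240.61148602  178.        ] 92.28946985208681 [ 582.77256947 -236.75361179   68.        ] [ 473.47221311 -305.42668893   58.        ] 129.0835366210848
[ 673.03706669 -223.16833693  209.65573715] [ 671.67771986 -224.11452134  208.        ]
[3.14143516e+00 4.34628958e-05 3.50781189e-01]
0.1897175384676179
(array([ 4.523, -1.218, -1.033]), array([0.0001, 0.    , 0.0002])) (array([ 4.523, -1.218, -1.033]), array([0.0001, 0.    , 0.0513]))
[[  -0.     -0.96   -0.27   72.79]
 [   1.     -0.      0.      1.54]
 [  -0.     -0.27    0.96 -159.16]
 [   0.      0.      0.      1.  ]] 324.88218678547975
```

```bash
python3 -m handwheel '0.4 -0.05 -0.4 0 0 0 -1; 0.8 -0.1 -0.75 0 0 0 -1; 1 -0.14 -0.75 0 0 0 -1; 1 -0.14 -0.75 0 0 0 -1'; python3 -m handwheel '0.4 -0.05 0 0 0 0 -1; 0.8 -0.1 0 0 0 0 -1; 1 -0.14 0 0 0 0 -1;1 -0.14 0 0 0 0 -1'; python3 -m handwheel '0.4 -0.05 0 0 0 0 -1; 0.8 -0.1 0 0 0 0 -1; 1 -0.14 0 0 0 0 -1;1 -0.14 0 0 0 0 -1'; python3 -m handwheel '0.4 -0.05 0 0 0 0 -1; 0.8 -0.1 0 0 0 0 -1; 1 -0.14 0 0 0 0 -1;1 -0.14 0 0 0 0 -1'; python3 -m handwheel '0.4 -0.05 0 0 0 0 -1; 0.8 -0.1 0 0 0 0 -1; 1 -0.14 0 0 0 0 -1;1 -0.14 0 0 0 0 -1;1 -0.14 0 0 0 0 -1'
python3 - <<'E'
from h import *
w=viewer.capture('wrist'); save(w,'w1')
for k,z in [('resin_pump_top',208),('resin_pump_mouth',178),('cup_middle',38),('cup_handle',58)]:
    for r in viewer.recognise(k,w)[:2]: print(k,round(r['score'],2),np.round(r['centre']),np.round(onz(w,r['centre'],z)))
print([proj(w,X).round() for X in ([673,-223,208],[583,-240,178],[583,-237,68],[473,-305,58])])
E
```

```text
time: 1.58
tool_pos: [274.3, -444.1, 305.9]
tcp_rot: [3.135, -0.003, 0.355]
contact_force: [-0.1, 0.2, 0.1]
grip_width: 69.5
finger_force: 0.0
time: 1.92
tool_pos: [361.5, -395.8, 301.4]
tcp_rot: [-3.141, -0.001, 0.355]
contact_force: [-0.2, -0.6, -0.1]
grip_width: 43.3
finger_force: 0.0
time: 2.25
tool_pos: [450.0, -348.8, 301.0]
tcp_rot: [-3.141, -0.001, 0.354]
contact_force: [-1.3, -0.3, -0.1]
grip_width: 16.7
finger_force: 0.0
time: 2.58
tool_pos: [538.7, -301.7, 300.7]
tcp_rot: [-3.141, -0.0, 0.354]
contact_force: [-0.9, 0.1, -0.8]
grip_width: 0.4
finger_force: 0.0
time: 3.0
tool_pos: [625.2, -256.6, 300.8]
tcp_rot: [-3.141, 0.002, 0.351]
contact_force: [-0.7, -0.1, -0.6]
grip_width: 0.5
finger_force: 0.0
resin_pump_top 0.67 [255. 152.] [ 667. -225.  208.]
resin_pump_mouth 0.66 [251. 149.] [ 664. -220.  178.]
cup_middle 0.9 [101. 327.] [324. -87.  38.]
cup_middle 0.77 [257. 210.] [ 576. -247.   38.]
cup_handle 0.98 [105. 328.] [342. -99.  58.]
cup_handle 0.7 [258. 209.] [ 583. -248.   58.]
[array([255., 143.]), array([243., 240.]), array([250., 208.]), array([271., 295.])]
```

View pics/w1.png

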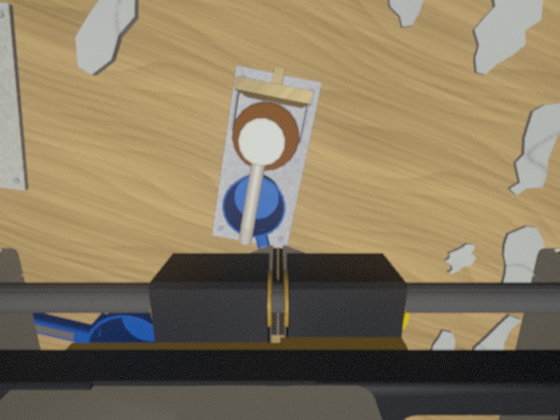

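The wrist view shows the resin head at (262,140), its spout mouth at (246,240), the cup rim centred near (254,206) and the upright at (275,90).

Run:
```python
from h import *
w=viewer.capture('wrist'); g=w['frame'].astype(int)
m=((g.min(2)>190)).astype(np.uint8); m[165:]=0; m[:110]=0;m[:,:225]=0;m[:,300:]=0
n,l,s,c=cv2.connectedComponentsWithStats(m); i=1+np.argmax(s[1:,4]); print(s[i],c[i])
h=onz(w,(262,141),208); print(h,onz(w,(246,238),178), onz(w,(254,206),68))
h=np.array([*((onz(w,(262,141),208)+[673,-223,208])/2)[:2],250]); print(h,rows(h,0.351), rows([h[0],h[1],216],.351),bot.get_obs()['tool_pos'])
```

```text
[ 239  119   44   45 1515] [260.92277228 141.01650165]
[ 675.78424282 -227.63831696  208.        ] [ 585.54367117 -241.9873673   178.        ] [ 587.38134897 -241.24349386   68.        ]
[ 674.39212141 -225.31915848  250.        ] (array([ 0.572, -0.126,  0.523]), array([ 0.0002, -0.    , -0.0006])) (array([ 0.572, -0.126,  0.863]), array([ 0.0002, -0.    , -0.0006])) [ 624.92468069 -256.68216218  302.31608336]
```

```bash
python3 -m handwheel '0.3 -0.08 0.1 0 0 0 -1; 0.58 -0.13 0.4 0 0 0 -1; 0.58 -0.13 0.6 0 0 0 -1; 0.58 -0.13 0.8 0 0 0 -1;0.58 -0.13 0.8 0 0 0 -1;0.58 -0.13 0.8 0 0 0 -1'
```

```text
time: 3.8
tool_pos: [675.2, -223.6, 221.2]
tcp_rot: [-3.14, 0.002, 0.35]
contact_force: [0.9, 0.9, 0.4]
grip_width: 0.6
finger_force: 0.0
```

```bash
python3 -m handwheel '0 -0.01 0.1 0 0 0 -1; 0 -0.01 0.15 0 0 0 -1; 0 -0.01 0.2 0 0 0 -1; 0 -0.01 0.24 0 0 0 -1; 0 -0.01 0.24 0 0 0 -1'; python3 -m handwheel '0 0 0.02 0 0 0 -1; 0 0 0.04 0 0 0 -1; 0 0 0.06 0 0 0 -1;0 0 0.06 0 0 0 -1;0 0 0.06 0 0 0 -1'
```

```text
time: 4.22
tool_pos: [675.9, -223.0, 198.8]
tcp_rot: [3.139, -0.002, 0.35]
contact_force: [-1.3, -0.2, 6.8]
grip_width: 0.5
finger_force: 3.4
time: 4.63
tool_pos: [675.9, -223.0, 194.1]
tcp_rot: [3.139, -0.002, 0.35]
contact_force: [-2.2, -0.1, 8.4]
grip_width: 0.2
finger_force: 4.2
```

```bash
python3 -m handwheel '0 0 0.02 0 0 0 -1; 0 0 0.04 0 0 0 -1; 0 0 0.05 0 0 0 -1;0 0 0.05 0 0 0 -1'; python3 -m handwheel '0 0 0.01 0 0 0 -1; 0 0 0.02 0 0 0 -1; 0 0 0.02 0 0 0 -1;0 0 0.02 0 0 0 -1'
```

```text
time: 4.97
tool_pos: [676.0, -223.0, 190.3]
tcp_rot: [3.138, -0.003, 0.351]
contact_force: [-3.6, 1.3, 12.6]
grip_width: 0.6
finger_force: 6.2
time: 5.3
tool_pos: [676.0, -223.0, 190.2]
tcp_rot: [3.137, -0.004, 0.351]
contact_force: [-6.7, 1.8, 19.4]
grip_width: 0.3
finger_force: 9.8
```

```bash
python3 -m handwheel '0 0 -0.1 0 0 0 -1; 0 0 -0.2 0 0 0 -1; 0 0 -0.4 0 0 0 -1;0 0 -0.8 0 0 0 -1;0 0 -1 0 0 0 -1;0 0 -1 0 0 0 -1'; python3 -m handwheel '-0.3 0 -0.1 0 0 -0.02 0; -0.6 0 -0.1 0 0 -0.04 0; -0.9 0 -0.1 0 0 -0.057 0;-0.9 0 -0.1 0 0 -0.057 0';
python3 -m handwheel '-0.3 0.15 0 0 0 0 0; -0.6 0.15 0 0 0 0 0; -0.8 0.15 0 0 0 0 0;-0.8 0.15 0 0 0 0 0;-0.8 0.15 0 0 0 0 0'
python3 - <<'E'
from h import *
w=viewer.capture('wrist'); save(w,'w2')
for k,z in [('resin_pump_top',208),('resin_pump_mouth',178),('cup_middle',38),('cup_handle',58)]:
    for r in viewer.cut_out(k,w)[:2]: print(k,round(r['score'],2),np.round(r['centre']),r['pixels'].sum(),np.round(onz(w,r['centre'],z)))
print([proj(w,X).round() for X in ([675,-225,208],[585,-241,178],[585,-239,68],[473,-305,58])])
E
```

```text
time: 5.8
tool_pos: [677.1, -223.2, 291.7]
tcp_rot: [3.134, -0.008, 0.351]
contact_force: [0.6, 0.2, 1.6]
grip_width: 0.7
finger_force: 0.0
time: 6.13
tool_pos: [586.6, -255.0, 294.6]
tcp_rot: [-3.14, 0.003, 0.529]
contact_force: [0.0, -0.9, -1.2]
grip_width: 22.6
finger_force: 0.0
time: 6.55
tool_pos: [529.3, -307.2, 294.8]
tcp_rot: [3.141, -0.0, 0.528]
contact_force: [1.0, 1.0, 0.6]
grip_width: 45.5
finger_force: 0.0
resin_pump_top 0.67 [256.  50.] 1921 [ 626. -236.  208.]
resin_pump_top 0.31 [357. 240.] 660 [ 546. -374.  208.]
resin_pump_mouth 0.76 [254.  51.] 1921 [ 629. -231.  178.]
cup_middle 0.8 [ 77. 228.] 6730 [ 337. -109.   38.]
cup_middle 0.76 [252. 123.] 4579 [ 575. -246.   38.]
cup_handle 0.94 [246. 330.] 479 [ 326. -376.   58.]
cup_handle 0.91 [251. 123.] 4418 [ 575. -246.   58.]
[array([279., -30.]), array([239., 110.]), array([249., 112.]), array([252., 219.])]
```

View pics/w2.png

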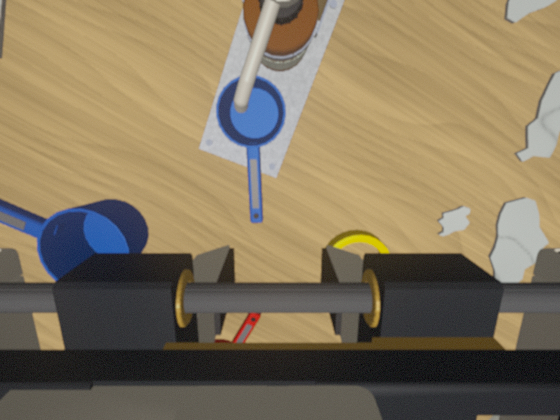

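The wrist view shows the cup rim at (251,111), the handle running from (252,146) to (257,221), and the spout mouth at (241,105). The spout is up and clear of where the gripper will go.

Run:
```python
from h import *
w=viewer.capture('wrist')
c=onz(w,(251,111),68); r=onz(w,(252.5,148),65); e=onz(w,(256.5,221),62)
d=(c-e)[:2]; L=np.linalg.norm(d); yaw=np.arctan2(d[1],d[0]); d2=(r-e)[:2]
print(c,r,e,L,yaw,np.arctan2(d2[1],d2[0]))
g=e[:2]+d/L*48; print('grasp',g, 'mouth',onz(w,(241,103),178))
print(rows([*g,200],yaw),rows([*g,39],yaw))
s=viewer.capture('scene')
for q in viewer.recognise('resin_pump_top',s)[:2]: print(q['centre'],q['score'])
```

```text
[ 587.93409339 -239.30122245   68.        ] [ 552.45275969 -260.84357332   65.        ] [ 475.58233338 -309.37182938   62.        ] 132.41150981849597 0.5576435230664886 0.5631164205488615
grasp [ 516.31054869 -283.97079637] mouth [ 590.89191349 -238.27859239  178.        ]
(array([-0.01 , -0.261,  0.944]), array([-0.0001, -0.    , -0.0085])) (array([-0.01 , -0.26 ,  2.554]), array([-0.0001, -0.    , -0.0085]))
[190.1, 229.2] 0.66
[209.7, 234.3] 0.24
```

```bash
python3 -m handwheel '0 -0.13 0 0 0 -0.0085 0; 0 -0.26 0 0 0 -0.0085 0; 0 -0.26 0 0 0 -0.0085 0';python3 -c "
from h import *
print(bot.get_obs()['joint_positions'].round(3))"
```

```text
time: 7.2
tool_pos: [516.1, -282.5, 295.0]
tcp_rot: [-3.141, -0.0, 0.558]
contact_force: [0.5, -0.9, 0.1]
grip_width: 45.8
finger_force: 0.0
[-0.631  0.423  1.213  0.     1.506  0.382]
```

```bash
R='see rows'; python3 -m handwheel '0 0 0 0 0 -0.04 0;0 0 0 0 0 -0.08 0;0 0 0 0 0 -0.12 0;0 0 0 0 0 -0.16 0;0 0 0 0 0 -0.2 0;0 0 0 0 0 -0.24 0;0 0 0 0 0 -0.28 0;0 0 0 0 0 -0.3 0' >/dev/null
python3 -m handwheel '0 0 0 0 0 -0.04 0;0 0 0 0 0 -0.08 0;0 0 0 0 0 -0.12 0;0 0 0 0 0 -0.16 0;0 0 0 0 0 -0.2 0;0 0 0 0 0 -0.24 0;0 0 0 0 0 -0.28 0;0 0 0 0 0 -0.3 0' >/dev/null
python3 -m handwheel '0 0 0 0 0 -0.04 0;0 0 0 0 0 -0.08 0;0 0 0 0 0 -0.12 0;0 0 0 0 0 -0.16 0;0 0 0 0 0 -0.2 0;0 0 0 0 0 -0.24 0;0 0 0 0 0 -0.28 0;0 0 0 0 0 -0.3 0' >/dev/null
python3 -m handwheel '0 0 0 0 0 -0.04 0;0 0 0 0 0 -0.08 0;0 0 0 0 0 -0.1 0;0 0 0 0 0 -0.1 0;0 0 0 0 0 -0.1 0'
python3 - <<'E'
from h import *
w=viewer.capture('wrist'); save(w,'w3')
print([proj(w,X).round() for X in ([588,-239,68],[475.6,-309.4,62],[516,-284,65])])
E
```

```text
time: 9.62
tool_pos: [516.8, -284.5, 294.7]
tcp_rot: [-3.141, 0.0, -2.587]
contact_force: [0.2, -0.2, 0.4]
grip_width: 46.3
finger_force: 0.0
[array([280., 250.]), array([279., 143.]), array([280., 183.])]
```

View pics/w3.png

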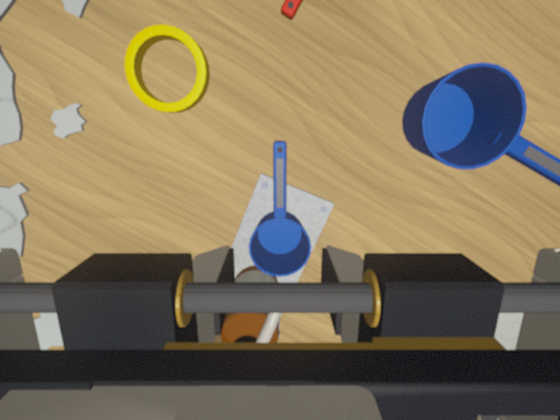

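The handle end is at (280,143) and the cup at (280,243), in line with the fingers. I'm descending in steps.

```bash
python3 -m handwheel '-0.1 0 0.4 0 0 0 0;-0.1 0 0.8 0 0 0 0;-0.1 0 1 0 0 0 0;-0.1 0 1 0 0 0 0'; python3 -m handwheel '0 0 0.3 0 0 0 0;0 0 0.6 0 0 0 0;0 0 0.8 0 0 0 0;0 0 0.8 0 0 0 0;0 0 0.8 0 0 0 0'
python3 - <<'E'
from h import *
w=viewer.capture('wrist'); save(w,'w4')
print([proj(w,X).round() for X in ([588,-239,68],[475.6,-309.4,62],[516,-284,65])])
E
```

```text
time: 10.0
tool_pos: [522.8, -277.3, 189.5]
tcp_rot: [3.132, -0.004, -2.587]
contact_force: [-0.3, -0.1, -0.2]
grip_width: 45.8
finger_force: 0.0
time: 10.42
tool_pos: [525.5, -279.4, 115.7]
tcp_rot: [-3.141, 0.0, -2.586]
contact_force: [0.7, 0.1, -0.3]
grip_width: 46.0
finger_force: 0.0
[array([282., 329.]), array([281., 145.]), array([282., 218.])]
```

View pics/w4.png

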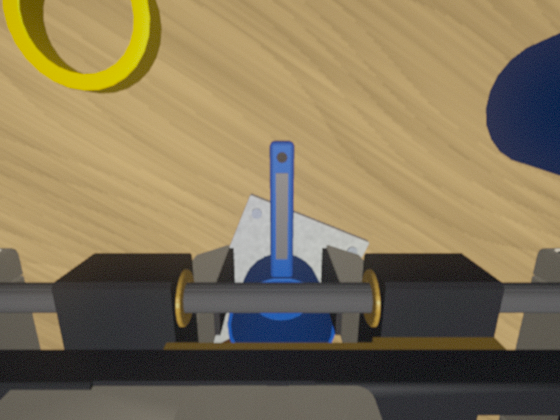

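```bash
python3 -m handwheel '0 0 0.25 0 0 0 0;0 0 0.5 0 0 0 0;0 0 0.7 0 0 0 0;0 0 0.77 0 0 0 0;0 0 0.77 0 0 0 0;0 0 0.77 0 0 0 0'; python3 -m handwheel '0 0 0 0 0 0 -1;0 0 0 0 0 0 -1;0 0 0 0 0 0 -1;0 0 0 0 0 0 -1;0 0 0 0 0 0 -1;0 0 0 0 0 0 -1;0 0 0 0 0 0 -1;0 0 0 0 0 0 -1'
```

```text
time: 10.97
tool_pos: [526.1, -279.8, 39.7]
tcp_rot: [-3.139, 0.001, -2.585]
contact_force: [-0.2, -0.9, 0.3]
grip_width: 45.8
finger_force: 0.0
time: 11.63
tool_pos: [525.0, -279.1, 38.0]
tcp_rot: [-3.141, 0.0, -2.585]
contact_force: [-1.1, -0.1, 2.8]
grip_width: 15.7
finger_force: 29.8
```

```bash
python3 -m handwheel '0 0 -0.03 0 0 0 -1;0 0 -0.08 0 0 0 -1;0 0 -0.14 0 0 0 -1;0 0 -0.2 0 0 0 -1;0 0 -0.26 0 0 0 -1;0 0 -0.3 0 0 0 -1;0 0 -0.3 0 0 0 -1;0 0 -0.3 0 0 0 -1'
python3 - <<'E'
from h import *
w=viewer.capture('wrist'); s=viewer.capture('scene'); save(w,'w5')
a=w['frame'][100:420]; b=cv2.resize(s['frame'][180:300,130:290],None,fx=2.6,fy=2.6)
c=np.zeros((320+0,560+0,3),np.uint8); c[:]=a
im=np.vstack([cv2.resize(c,(440,251)),cv2.resize(b,(440,330))]); cv2.imwrite('pics/m5.png',im[:,:,::-1])
E
```

```text
time: 12.3
tool_pos: [525.1, -279.1, 68.1]
tcp_rot: [-3.141, 0.0, -2.585]
contact_force: [0.1, 0.2, -1.6]
grip_width: 15.8
finger_force: 29.8
```

View pics/m5.png

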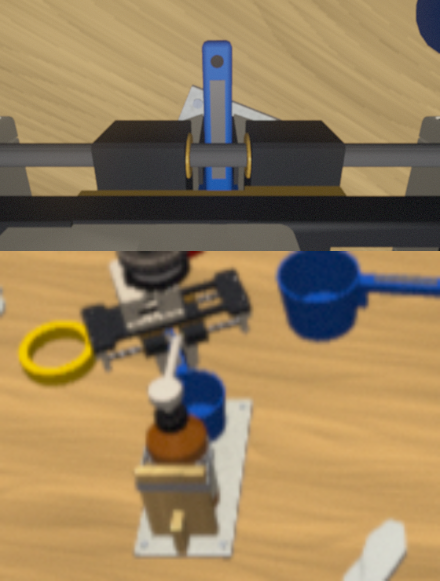

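The cup is held by the handle and off the board, and it looks level at (200,400) in the lower picture. I'll draw it out slowly, away from the spout.

```bash
python3 -m handwheel '0.04 0 0 0 0 0 -1;0.12 0 0 0 0 0 -1;0.24 0 0 0 0 0 -1;0.38 0 0 0 0 0 -1;0.52 0 0 0 0 0 -1;0.66 0 0 0 0 0 -1;0.8 0 -0.02 0 0 0 -1;0.92 0 -0.06 0 0 0 -1'; python3 -m handwheel '0.12 0 -0.06 0 0 0 -1;0.26 0 -0.14 0 0 0 -1;0.4 0 -0.22 0 0 0 -1;0.54 0 -0.32 0 0 0 -1;0.66 0 -0.42 0 0 0 -1;0.75 0 -0.5 0 0 0 -1;0.8 0 -0.55 0 0 0 -1;0.8 0 -0.57 0 0 0 -1';python3 -m handwheel '0 0 0 0 0 0 -1;0 0 0 0 0 0 -1;0 0 0 0 0 0 -1;0 0 0 0 0 0 -1;0 0 0 0 0 0 -1;0 0 0 0 0 0 -1'
python3 - <<'E'
from h import *
w=viewer.capture('wrist'); s=viewer.capture('scene'); t=viewer.capture('top')
o=bot.get_obs(); P=o['tool_pos']; Rm=R.from_euler('xyz',o['tcp_rot']); g=P-Rm.apply([0,0,19]); x=Rm.apply([1,0,0])
print(P,o['tcp_rot'],g[2]-50,'handle end top pred px',proj(w,g+x*59+[0,0,7]),'centre',proj(s,g-x*74+[0,0,18]),proj(t,g-x*74+[0,0,18]))
a=cv2.resize(w['frame'][100:300,130:430],(390,260)); b=cv2.resize(s['frame'][140:290,130:310],(390,325)); u=cv2.resize(t['frame'][120:300,280:460],(400,400))
im=np.zeros((585,790,3),np.uint8); im[:260,:390]=a; im[260:,:390]=b; im[:400,390:]=u; cv2.imwrite('pics/m6.png',im[:,:,::-1])
E
```

```text
time: 13.07
tool_pos: [444.9, -328.5, 73.6]
tcp_rot: [3.141, -0.0, -2.586]
contact_force: [-0.7, 0.4, -2.0]
grip_width: 15.6
finger_force: 29.8
time: 13.73
tool_pos: [378.4, -370.9, 132.0]
tcp_rot: [-3.14, 0.0, -2.586]
contact_force: [-0.2, -1.0, -0.3]
grip_width: 15.8
finger_force: 29.8
time: 14.23
tool_pos: [379.1, -369.6, 130.4]
tcp_rot: [3.141, -0.0, -2.585]
contact_force: [0.1, 0.5, -1.7]
grip_width: 15.7
finger_force: 29.8
[ 378.99161194 -369.77293301  130.62578285] [ 3.14149458e+00 -4.66627029e-05 -2.58483147e+00] 99.62578273819068 handle end top pred px [281.03072641 157.27414848] centre [183.29769415 183.48319214] [403.35409663 219.9437333 ]
```

View pics/m6.png

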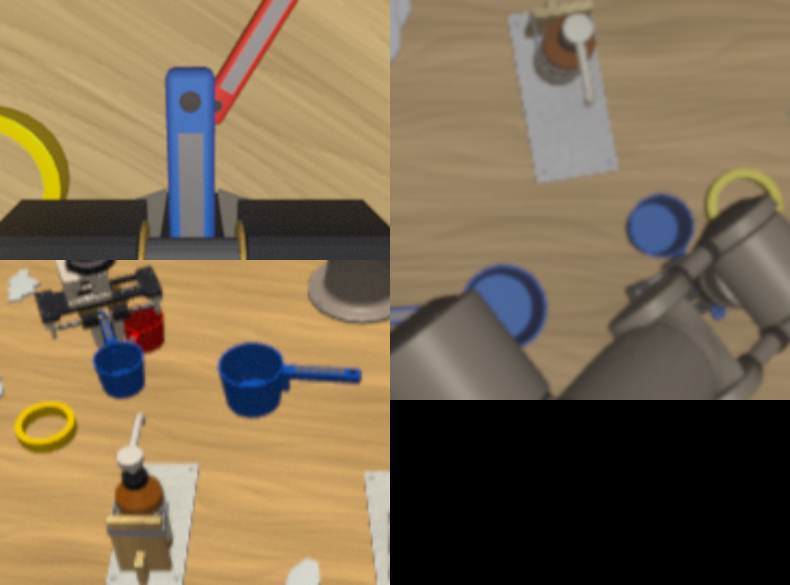

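The cup is well clear of the spout, with its underside at about 100 mm. It is level, with the rim where a level cup would put it in the scene view (185,184 seen, 183,183 predicted), and the grip is steady.

```bash
python3 -c "
from plant import bot
print(bot.close_job())"
```

```text
the job is handed in; nothing more can be done
None
```

I pressed the resin pump down to its hard stop and it rose again; the arm now holds the blue cup by its handle, level and clear of the spout, with its underside about 100 mm above the bench, and the job is handed in (no verdict was shown).

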